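# Transfer a row of polished mounts to the microscope's specimen holder

## Robot

A 7-joint arm with a two-finger parallel gripper is mounted at the origin on the work surface. World frame = base frame: x ahead of the robot, y to its left, z up, the work surface at z = 0. Lengths are in mm, angles in degrees, forces in N, time in s.
With the tool pointing down it reaches from about 400 to 850 mm from the base axis. Payload 4.5 kg.
Tool frame: the origin (TCP) lies where the fingers leave the gripper's body, on its centre line; the fingertips stand 73 mm ahead of it and the grasp point (between the pads) lies 54 mm ahead of it (env.tcp_to_tips is the z of the fingertips in the tool frame, in mm); z points along the fingers, y is the line along which they close (so a half turn about z gives the same grasp; the last joint's range is limited). The gripper opens to 85 mm and grips with 20 to 120 N. Pads are 22 mm wide; open, the fingers measure 114 mm over their backs; the gripper's body (76 mm by 85 mm) begins 54 mm behind the grasp point. The pads swing forward as they close: fully open they stand 13 mm farther back than shut.
Start: joints at [-68.709, 39.483, -11.15, 89.685, 9.013, 51.709, -12.324], TCP at [207.113, 589.705, 303.917] pointing down, gripper open.
Joint ranges: [-172.22, 172.22], [-26.19, 119.32], [-84.43, 86.54], [7.71, 146.69], [-57.33, 237.33], [2.42, 119.75], [-152.13, 152.13]. Speed limits (degrees/s): [147.25, 147.25, 180, 180, 180, 180, 180].

## Interface

Orientations are given as a 3x3 rotation matrix whose columns are the frame's x, y, z axes.
In Python, from workcell import get_state, cams, env gives the robot as it stands.
- The arm moves only by the tool apply_moves, never from a script. Its argument "steps" is a list that holds one entry, the list of rows, each a list of 7 numbers: the shift along the world's x, y, z in m, then the turn, a rotation vector about the world's x, y, z in rad, then the finger opening in m, from 0 to 0.0854. In form: [[[tx, ty, tz, ax, ay, az, hand], ...]]. A call has 1 to 12 rows; each row is the pose to reach, as a shift and turn from the pose commanded when the call began; what a row does not reach only later rows make up. A row lasts 1/10 s, in which the tool goes at most 50 mm and 8.59 degrees, less where a joint would pass 70% of its speed; a pose out of reach is approached as far as the arm can. A call with a gripper value outside its range is refused whole. The fingers move at their own pace and stop on an object; "newtons" is the grip in N (left out, the last holds). Time passes only in rows, so rows that repeat a pose let the fingers close. It gives the time, the measured TCP pose, the force, the opening and the grip force at its end, in the units of the state.
- get_state(): the state, without advancing time (a new reading comes with each control period).
- cams.capture(name): name is "side" or "top" or "wrist"; returns a dict with "color" (420x560x3 uint8, red, green, blue), "z_map" (420x560 float32, mm along the optical axis (not along the pixel's ray), 0 where there is no reading), "fx", "fy", "cx", "cy" (pixels), "eye" and "rotation" of the camera in the world; the wrist camera has in their place "mount" (4x4, takes a point from camera to tool coordinates, whose origin is the TCP and whose axes are the flange's). Camera axes: x right, y up, looking along -z (the intrinsics and any distortion apply to the point x, -y, -z); pixel columns grow to the right and rows downward; lengths in mm; the calibration is good to about 2 mm. A picture is of the moment at which its call begins: read the wrist's pose just before it.
- env.hand_in(): hands the job in; it is judged then, once.
The state is a dict: "time_s": time; "joint_positions": joint angles; "qd": joint speeds; "effort": joint torques, N m; "tool_pos": TCP position; "orientation": TCP orientation; "wrist_force": force on the tool from outside, world axes, zero at the start; "moment": the same for the moment, N m; "width": opening from 0.0 (shut) to 1.0 (fully open); "grasp_force": force on a finger pad.
Only numpy, scipy, OpenCV 4.12 (cv2) and the standard library are available. Lean on these libraries where they do the work, as an engineer would, in place of code of your own. Each camera call takes 0.05 s, during which the arm holds its last target. There are 200 camera calls.

## Task

Four polished mounts stand in a row in the grey job tray, each in front of the steel offcut it was cut from. Move them into the four pockets of the aluminium specimen holder in the same order, so that we still know which is which: the mount nearest the tray's handle goes into the pocket nearest the holder's black knob, the next beside it, and so on down the row. Set each one down flat in its pocket with the polished face up, without dropping it, and leave the offcuts standing where they are.

Things in the scene. Friction and masses are not known exactly. Their poses are not given: they have to be found in the camera images.
- tray: Grey tray, fixed, 132 (x) x 212 (y) x 10 mm high. Origin: centre of its underside; floor at 4 mm, walls and dividers 4 mm thick, up to 10 mm. Two rows of four compartments, each 60 (x) x 48 (y) mm: mounts in the row at x = -32 mm, offcuts in the row at x = +32 mm, centres at y = +78, +26, -26, -78 mm. The steel bow handle sticks out 28 mm at the +y end.
- holder: Aluminium plate, fixed, 66 (x) x 212 (y) x 12 mm high, turned any way. Origin: centre of its underside. Four round flat pockets, 46 mm in diameter, 6 mm deep (floor 6 mm above the origin), centres at x = 0, y = +78, +26, -26, -78 mm. On an ear at its +y end, at y = +124 mm, is the black knob, 24 mm in diameter, 32 mm high above the bench.
- mount_round: Mount: black resin cylinder, 30 mm in diameter, 25 mm high, about 45 g, standing in the tray's mount row, one to a compartment, polished face up; the face shows the steel section of a solid round bar 18 mm across. Origin: centre of its underside, z up; any yaw.
- mount_square: Mount: black resin cylinder, 30 mm in diameter, 25 mm high, about 45 g, standing in the tray's mount row, one to a compartment, polished face up; the face shows the steel section of a solid square bar 16 mm wide. Origin: centre of its underside, z up; any yaw.
- mount_tube: Mount: black resin cylinder, 30 mm in diameter, 25 mm high, about 45 g, standing in the tray's mount row, one to a compartment, polished face up; the face shows the steel section of a round tube 20 mm across with a dark 12 mm bore. Origin: centre of its underside, z up; any yaw.
- mount_angle: Mount: black resin cylinder, 30 mm in diameter, 25 mm high, about 45 g, standing in the tray's mount row, one to a compartment, polished face up; the face shows the steel section of an L-shaped angle, legs 19 mm long and 6 mm thick. Origin: centre of its underside, z up; any yaw.
- offcut_round: Offcut: steel piece of the same section as its mount, a solid round bar 18 mm across, 35 mm high, about 70 g, standing loose on end in the tray's offcut row, in the compartment just behind (+x of) that mount. Origin: centre of its underside, z up.
- offcut_square: Offcut: steel piece of the same section as its mount, a solid square bar 16 mm wide, 35 mm high, about 70 g, standing loose on end in the tray's offcut row, in the compartment just behind (+x of) that mount. Origin: centre of its underside, z up.
- offcut_tube: Offcut: steel piece of the same section as its mount, a round tube 20 mm across with a dark 12 mm bore, 35 mm high, about 70 g, standing loose on end in the tray's offcut row, in the compartment just behind (+x of) that mount. Origin: centre of its underside, z up.
- offcut_angle: Offcut: steel piece of the same section as its mount, an L-shaped angle, legs 19 mm long and 6 mm thick, 35 mm high, about 70 g, standing loose on end in the tray's offcut row, in the compartment just behind (+x of) that mount. Origin: centre of its underside, z up.

How it is judged:
By the outcome, as a careful person would: the job done as asked, in the order asked, and still so for the second after the job is handed in, with the robot touching nothing.
It also fails if it takes over 93 s, if anything falls off the work surface, if the arm or the gripper's body presses on something with over 40 N, if the wrist force passes 120 N, or if a joint passes its speed limit or range.

## Working session

There is one attempt and no reset: what is moved stays moved. The work goes in short steps, Python scripts to look and compute and a tool call to move; the robot and the scene stay as the last step left them, time stands still between calls to the robot, and variables do not carry over. Pictures are saved under pics/ and viewed, at most 14 in all, crops included, and the job is handed in when it is done.

Besides the shell and the picture viewer there is one more tool, called in YAML: its name, and indented under it one key for each argument. apply_moves: Moves the arm, as the interface text tells. Its arguments: {"type":"object","properties":{"steps":{"type":"array"},"newtons":{"type":"number"}},"required":["steps"]}

```bash
mkdir -p pics; ls
cat > h.py <<'E'
import numpy as np,cv2
from workcell import get_state,cams,env
def shot(n,f=None):
    s=get_state();c=cams.capture(n)
    if f: cv2.imwrite('pics/'+f,c['color'][:,:,::-1])
    if 'mount' in c:
        T=np.eye(4);T[:3,:3]=np.array(s['orientation']);T[:3,3]=s['tool_pos'];M=T@np.array(c['mount'])
        c['rotation'],c['eye']=M[:3,:3],M[:3,3]
    return c
def cloud(c):
    z=c['z_map'];v,u=np.mgrid[:z.shape[0],:z.shape[1]]
    P=np.stack([(u-c['cx'])/c['fx']*z,-(v-c['cy'])/c['fy']*z,-z],-1)
    return P@np.array(c['rotation']).T+np.array(c['eye'])
E
python3 - <<'E'
from h import *
s=get_state();print(s)
for n in('top','side'):
    c=shot(n,n+'1.png');print({k:v for k,v in c.items() if k not in('color','z_map')});np.savez(n+'1.npz',P=cloud(c),C=c['color'],z=c['z_map'])
E
```

```text
pics
{'time_s': 0.0, 'joint_positions': array([-68.70838356,  39.53433133, -11.14794223,  89.7457832 ,
         9.01185554,  51.70930481, -12.32367693]), 'qd': array([ 0.01889307,  0.03232796, -0.02485961, -0.08139974, -0.00358708,
        0.21283599,  0.03406895]), 'effort': array([ 7.37211085e-04, -5.39608705e+01, -1.26655262e+00, -1.58544409e+01,
        9.01980791e-03,  9.49268520e-03,  2.09755264e-06]), 'tool_pos': array([206.97463598, 589.17873358, 303.06855546]), 'orientation': array([[-9.43526613e-01,  3.31296309e-01, -5.35689290e-04],
       [ 3.31296730e-01,  9.43524906e-01, -1.79687357e-03],
       [-8.98613946e-05, -1.87287015e-03, -9.99998242e-01]]), 'wrist_force': array([0.47775726, 0.13335562, 0.20605084]), 'moment': array([-0.03549559, -0.00384795,  0.00470375]), 'grasp_force': 0.0, 'width': 1.0001701697943204}
{'fx': 536.5046928314647, 'fy': 536.5046928314647, 'cx': 278.6928885437541, 'cy': 216.285395032892, 'eye': array([ 447.36647553,  -14.26790974, 1028.69602371]), 'rotation': array([[-0.01492672,  0.99620487, -0.0857499 ],
       [-0.99982657, -0.015826  , -0.00981701],
       [-0.01113683,  0.08558849,  0.99626833]])}
{'fx': 473.9729151530839, 'fy': 473.9729151530839, 'cx': 275.7365170025454, 'cy': 207.43167076488302, 'eye': array([ 73.87810125, 552.78569081, 497.15967687]), 'rotation': array([[-0.75169005,  0.35438336, -0.55621444],
       [-0.65946665, -0.41425474,  0.62729319],
       [-0.0081122 ,  0.83833493,  0.54509517]])}
```

View pics/top1.png

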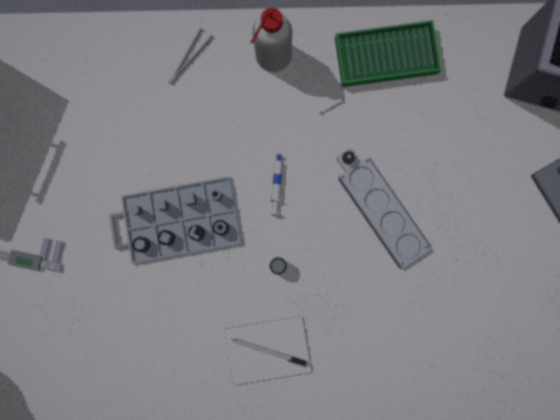

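View pics/side1.png

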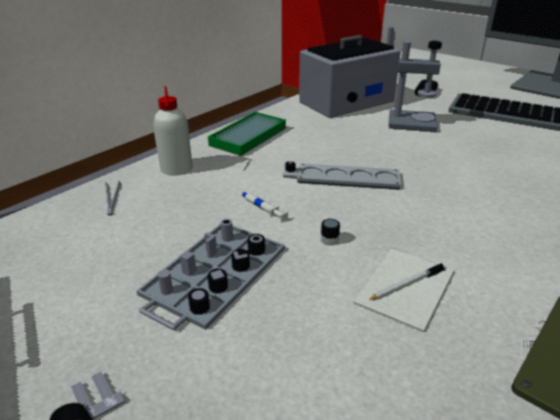

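The top view shows the tray at about (182,220) with its handle at (120,230). The mounts are at (141,245), (166,238), (196,232) and (221,227). The holder's knob is at (348,157) and its pockets run from (362,179) to (408,247). A stray object at (278,265) stays where it is.

```bash
cat > m.py <<'E'
from h import *
d=np.load('top1.npz');P=d['P'];C=d['C']
c=dict(fx=536.5046928314647,cx=278.6928885437541,cy=216.285395032892,eye=np.array([447.36647553,-14.26790974,1028.69602371]),R=np.array([[-0.01492672,0.99620487,-0.0857499],[-0.99982657,-0.015826,-0.00981701],[-0.01113683,0.08558849,0.99626833]]))
def ray(u,v,z):
    r=c['R']@np.array([(u-c['cx'])/c['fx'],-(v-c['cy'])/c['fx'],-1]);return c['eye']+r*(z-c['eye'][2])/r[2]
def blobs(u0,u1,v0,v1,lo,hi):
    m=np.zeros(P.shape[:2],np.uint8);m[v0:v1,u0:u1]=((P[...,2]>lo)&(P[...,2]<hi))[v0:v1,u0:u1]
    n,l,st,ce=cv2.connectedComponentsWithStats(m)
    for i in range(1,n):
        if st[i,4]>15: q=P[l==i];print(st[i,4],ce[i].round(1),np.median(q,0).round(1),((q.max(0)+q.min(0))/2).round(1),np.ptp(q,0).round(1))
if __name__=='__main__':
    for v,u in((300,200),(100,200),(220,300),(350,400)):print('bench',P[v,u].round(1))
    print('mounts/offcuts');blobs(105,250,170,270,20,50)
    for n,b,lo,hi in(('tray',(118,250,170,270),6,15),('holder',(352,440,155,275),9,16)):
        u0,u1,v0,v1=b;m=np.zeros(P.shape[:2],np.uint8);m[v0:v1,u0:u1]=((P[...,2]>lo)&(P[...,2]<hi))[v0:v1,u0:u1]
        q=P[m>0][:,:2].astype(np.float32);print(n,len(q),cv2.minAreaRect(q))
    print('knob');blobs(335,362,145,172,20,45)
    for u,v in((362,179),(377,200),(392,222),(408,247)):print('pocket',ray(u,v,12).round(1),P[v,u].round(1))
E
python3 m.py; python3 -c "
import cv2
i=cv2.imread('pics/top1.png')
cv2.imwrite('pics/crop.png',cv2.resize(i[140:280,100:240],(600,600),interpolation=2))
cv2.imwrite('pics/crop2.png',cv2.resize(i[140:280,310:450],(600,600),interpolation=2))"
```

```text
bench [3.785e+02 1.479e+02 3.000e-01]
bench [768.8 147.6  -3.8]
bench [528.4 -45.1  -3.4]
bench [ 280.4 -227.9    2.2]
mounts/offcuts
106 [215.2 194.3] [575.9 113.2  39. ] [576.1 113.6  33.6] [19.8 18.9 21.8]
87 [190.3 199.8] [563.9 158.3  38.1] [569.1 162.1  32.2] [22.  18.5 24.4]
101 [161.2 204.9] [557.2 213.8  38.6] [557.9 215.1  32.4] [17.4 17.6 21.4]
100 [134.2 209.6] [549.5 264.1  38.4] [549.7 265.4  32.3] [17.1 17.7 24. ]
203 [219.8 227.4] [514.8 105.6  29.4] [514.2 106.4  28.1] [28.3 29.7 14.8]
208 [195.4 232.6] [504.7 152.2  29. ] [505.4 151.7  27.4] [28.3 28.1 12. ]
207 [165.  237.4] [497.7 208.4  29.1] [497.1 209.4  27.4] [28.3 29.5 12.7]
209 [139.6 244.2] [485.5 256.3  29.1] [484.8 256.2  27.5] [27.9 28.6 13.1]
tray 2580 ((534.8514404296875, 180.15301513671875), (248.29537963867188, 186.22276306152344), 89.03120422363281)
holder 2048 ((546.6875, -199.63873291015625), (228.35174560546875, 72.9948959350586), 32.60672378540039)
knob
126 [348. 157.] [ 643.5 -136.6   28.4] [ 644.1 -137.    28.6] [23.9 23.4 12.6]
pocket [ 603.8 -164.4   12. ] [ 604.2 -164.8    9.6]
pocket [ 563.  -191.8   12. ] [ 564.  -193.3    3.4]
pocket [ 520.6 -218.9   12. ] [ 521.1 -220.3    5.2]
pocket [ 472.8 -247.5   12. ] [ 473.  -249.     5.5]
```

View pics/crop.png

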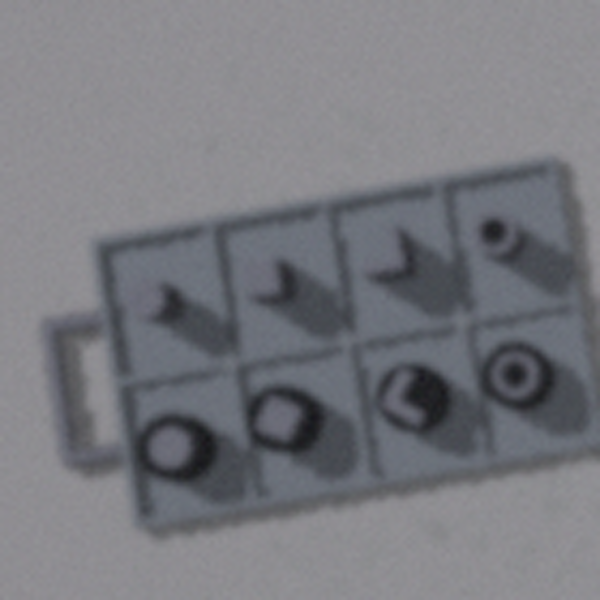

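From the handle the order is round (≈170,447), square (≈285,418), angle (≈412,398), tube (≈517,375) in the crop. The measured heights (29 and 39 mm) and spacing (about 52 mm) match what was given. I'll move above the tray for a wrist check.

apply_moves:
  steps:
    - [[0.3,-0.41,0,0,0,-1.042,0.0854],[0.3,-0.41,0,0,0,-1.042,0.0854],[0.3,-0.41,0,0,0,-1.042,0.0854],[0.3,-0.41,0,0,0,-1.042,0.0854],[0.3,-0.41,0,0,0,-1.042,0.0854],[0.3,-0.41,0,0,0,-1.042,0.06],[0.3,-0.41,0,0,0,-1.042,0.06],[0.3,-0.41,0,0,0,-1.042,0.06],[0.3,-0.41,0,0,0,-1.042,0.06],[0.3,-0.41,0,0,0,-1.042,0.06],[0.3,-0.41,0,0,0,-1.042,0.06],[0.3,-0.41,0,0,0,-1.042,0.06]]

```text
time_s: 1.3
tool_pos: [508.0, 177.3, 303.6]
orientation: [[-0.185, 0.983, -0.0], [0.983, 0.185, -0.001], [-0.001, -0.0, -1.0]]
wrist_force: [0.1, 0.7, 0.7]
width: 0.703
grasp_force: 0.0
```

```bash
cat > w.py <<'E'
from h import *
import sys
c=shot('wrist',sys.argv[1]);s=get_state();P=cloud(c);np.savez('w.npz',P=P,C=c['color'])
print(s['tool_pos'].round(1),s['orientation'].round(3).tolist(),s['joint_positions'].round(1),s['width'])
m=((P[...,2]>24)&(P[...,2]<36)&(c['z_map']>0)).astype(np.uint8)
n,l,st,ce=cv2.connectedComponentsWithStats(m)
for i in range(1,n):
    if st[i,4]>150:
        q=P[l==i];(x,y),r=cv2.minEnclosingCircle(q[:,:2].astype(np.float32));print(st[i,4],ce[i].round(),np.median(q,0).round(1),'circ',round(x,1),round(y,1),round(r,1))
E
python3 w.py w1.png
```

```text
[506.8 179.7 303.6] [[-0.189, 0.982, -0.001], [0.982, 0.189, 0.0], [0.001, -0.001, -1.0]] [-25.9  32.8   2.4 105.3  -2.   42.  -11.5] 0.7075784163109127
606 [270. 111.] [485.3 256.6  28. ] circ 485.1 256.4 14.9
528 [272. 156.] [497.  209.4  28. ] circ 497.1 209.0 14.9
457 [271. 204.] [505.4 152.8  28. ] circ 505.6 152.3 14.8
414 [271. 239.] [514.3 107.1  28.2] circ 514.4 106.0 15.0
343 [486. 332.] [831.4  27.3  30.2] circ 846.6 16.0 31.2
```

View pics/w1.png

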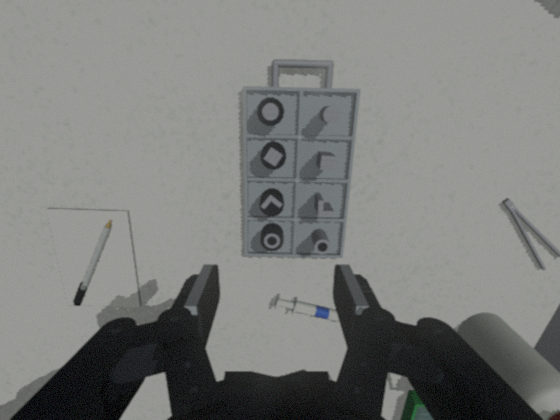

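The wrist view agrees with the top view to within 1 mm, with mounts at px (270,111), (272,156), (271,204) and (271,239). Next I grasp the round one.

apply_moves:
  steps:
    - [[-0.022,0.077,-0.12,0,0,0,0.054],[-0.022,0.077,-0.12,0,0,0,0.054],[-0.022,0.077,-0.12,0,0,0,0.054],[-0.022,0.077,-0.12,0,0,0,0.054],[-0.022,0.077,-0.16,0,0,0,0.054],[-0.022,0.077,-0.19,0,0,0,0.054],[-0.022,0.077,-0.205,0,0,0,0.054],[-0.022,0.077,-0.214,0,0,0,0.054],[-0.022,0.077,-0.219,0,0,0,0.054],[-0.022,0.077,-0.219,0,0,0,0.054],[-0.022,0.077,-0.219,0,0,0,0.054]]
  newtons: 40

```text
time_s: 2.45
tool_pos: [485.7, 257.0, 85.9]
orientation: [[-0.19, 0.982, 0.002], [0.982, 0.19, 0.001], [0.001, 0.002, -1.0]]
wrist_force: [0.2, -0.1, -0.1]
width: 0.63
grasp_force: 0.0
```

apply_moves:
  steps:
    - [[0,0,0,0,0,0,0.02],[0,0,0,0,0,0,0.02],[0,0,0,0,0,0,0.02],[0,0,0,0,0,0,0.02],[0,0,0,0,0,0,0.02],[0,0,0,0,0,0,0.02]]
  newtons: 40

```text
time_s: 3.05
tool_pos: [485.5, 256.9, 85.9]
orientation: [[-0.19, 0.982, 0.001], [0.982, 0.19, 0.001], [0.0, 0.001, -1.0]]
wrist_force: [-0.7, -1.5, 6.0]
width: 0.335
grasp_force: 39.1
```

Run:
```python
from h import *
s=get_state();print(s)
c=shot('side');a=c['color'][180:340,120:320,::-1];b=shot('wrist')['color'][:,:,::-1]
cv2.imwrite('pics/g1.png',np.hstack([cv2.resize(a,(400,320),interpolation=2),cv2.resize(b,(400,320))]))
```

```text
{'time_s': 3.05, 'joint_positions': array([-33.3926021 ,  53.91166989,   1.19009561, 110.70538119,
        -3.61990101,  15.32959417, -18.26821498]), 'qd': array([-0.05486677,  0.05640852, -0.09183868,  0.04284763,  0.04331462,
       -0.10450123, -0.06394225]), 'effort': array([ 3.66999675e-02, -5.11181974e+01,  1.86198715e+00, -5.31810343e+00,
        1.00924619e-02, -1.91567782e-01,  1.17583013e-04]), 'tool_pos': array([485.54957146, 256.86583255,  85.93618781]), 'orientation': array([[-1.89667537e-01,  9.81847446e-01,  1.34805374e-03],
       [ 9.81848252e-01,  1.89666656e-01,  7.55295267e-04],
       [ 4.85903885e-04,  1.46683920e-03, -9.99998806e-01]]), 'wrist_force': array([-0.6681997 , -1.5177426 ,  5.95777701]), 'moment': array([-0.02148264,  0.10426915,  0.01480415]), 'grasp_force': 39.09851253032684, 'width': 0.33463741034373923}
```

View pics/g1.png

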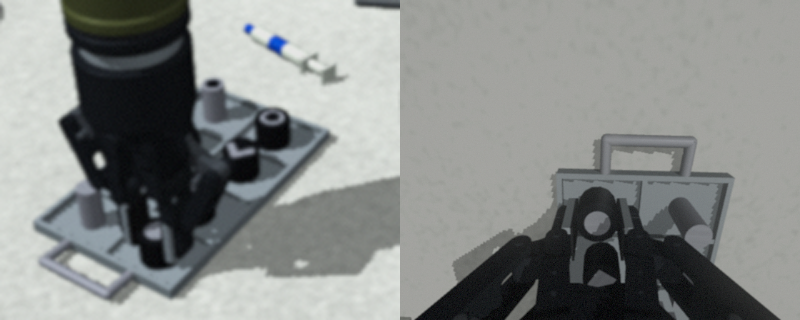

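The side and wrist views show the round mount held between the pads, with the reading at 28 mm opening and 39 N. I'll lift, carry it to the holder's far end and check the pockets.

apply_moves:
  steps:
    - [[0,0,0.015,0,0,0,0.02],[0,0,0.04,0,0,0,0.02],[0,0,0.08,0,0,0,0.02],[0,0,0.12,0,0,0,0.02],[0,-0.03,0.14,0,0,-0.07,0.02],[-0.003,-0.075,0.16,0,0,-0.2,0.02],[-0.006,-0.12,0.16,0,0,-0.34,0.02],[-0.009,-0.165,0.16,0,0,-0.48,0.02],[-0.012,-0.21,0.16,0,0,-0.62,0.02],[-0.014,-0.255,0.16,0,0,-0.76,0.02],[-0.016,-0.3,0.16,0,0,-0.9,0.02],[-0.018,-0.345,0.16,0,0,-1.04,0.02]]

```text
time_s: 4.35
tool_pos: [466.7, -89.9, 246.0]
orientation: [[0.754, 0.657, 0.001], [0.657, -0.754, 0.001], [0.001, 0.0, -1.0]]
wrist_force: [1.5, 0.3, 0.1]
width: 0.329
grasp_force: 39.6
```

apply_moves:
  steps:
    - [[0,-0.045,0,0,0,-0.1,0.02],[-0.001,-0.09,0,0,0,-0.147,0.02],[-0.002,-0.13,0,0,0,-0.147,0.02],[-0.002,-0.155,0,0,0,-0.147,0.02],[-0.002,-0.165,0,0,0,-0.147,0.02],[-0.002,-0.165,0,0,0,-0.147,0.02],[-0.002,-0.165,0,0,0,-0.147,0.02]]

```text
time_s: 5.05
tool_pos: [465.3, -251.3, 245.0]
orientation: [[0.838, 0.545, -0.0], [0.545, -0.838, 0.002], [0.001, -0.002, -1.0]]
wrist_force: [-0.2, 0.4, -1.5]
width: 0.332
grasp_force: 39.6
```

```bash
cat > hold.py <<'E'
from h import *
import sys
c=shot('wrist',sys.argv[1]);s=get_state();P=cloud(c)
print(s['tool_pos'].round(1),s['orientation'].round(3).tolist(),s['joint_positions'].round(1),s['grasp_force'])
t=np.radians(32.7);a=np.array([np.cos(t),np.sin(t)]);b=np.array([-a[1],a[0]]);o=np.array([540.3,-206.0])
q=P[(c['z_map']>0)];r=(q[:,:2]-o)@np.stack([a,b],1)
m=(abs(r[:,0])<108)&(abs(r[:,1])<38)&(q[:,2]>-3)&(q[:,2]<25)
print('z quantiles',np.percentile(q[m,2],[5,25,50,75,95]).round(1))
zt=np.percentile(q[m,2],75)
for e in(78,26,-26,-78):
    rr=np.hypot(r[:,0]-e,r[:,1]);k=(rr<30)
    f=k&(rr<15);print(e,'floor z',np.median(q[f,2]).round(1) if f.any() else None,f.sum())
kn=(q[:,2]>26)&(q[:,2]<38)&(abs(r[:,0]-124)<25)&(abs(r[:,1])<25)
if kn.sum()>20:print('knob',cv2.minEnclosingCircle(q[kn][:,:2].astype(np.float32)),kn.sum())
np.savez('hw.npz',P=P,C=c['color'],z=c['z_map'])
E
python3 hold.py w2.png
```

```text
[ 465.4 -250.9  245. ] [[0.838, 0.546, -0.0], [0.546, -0.838, 0.002], [0.001, -0.002, -1.0]] [ 14.7  38.1  14.3 110.5 -16.3  33.4 -17.2] 39.60705041885376
z quantiles [ 3.8  4.9  6.2 10.8 11.8]
78 floor z 4.9 889
26 floor z 4.9 872
-26 floor z 5.0 729
-78 floor z 246.6 9586
```

View pics/w2.png

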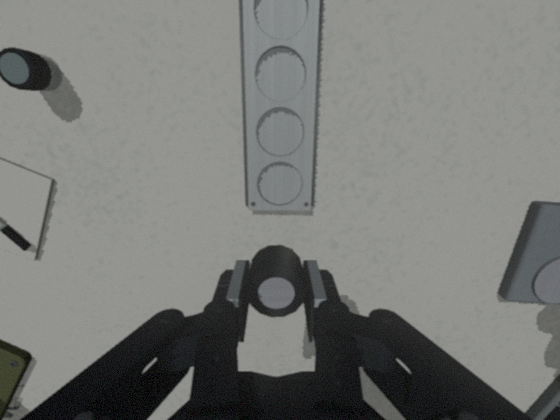

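The wrist view shows the four pockets at px (280,184), (280,132), (280,73) and (282,10). I'll fit their centres from depth.

Run:
```python
import numpy as np,cv2
from scipy.optimize import least_squares
d=np.load('hw.npz');P=d['P'];z=d['z'];v,u=np.mgrid[:420,:560]
top=(z>0)&(P[...,2]>8.2)&(P[...,2]<14)&(u>235)&(u<325)&(v<215)
q=P[top][:,:2];print(len(q),P[top][:,2].mean())
fl=(z>0)&(P[...,2]>2)&(P[...,2]<7.5)&(u>250)&(u<312)&(v<204)
n,l,st,ce=cv2.connectedComponentsWithStats(fl.astype(np.uint8))
cs=[]
for i in range(1,n):
    if st[i,4]>400:
        c,r=cv2.minEnclosingCircle(P[l==i][:,:2].astype(np.float32));cs.append(c);print(ce[i].round(),st[i,4],np.round(c,1),round(r,1),P[l==i].mean(0).round(1))
# template: plate-top points lie in rect minus discs; floor points within discs
f=P[fl&np.isin(l,[i for i in range(1,n) if st[i,4]>400])][:,:2]
ey=[78,26,-26,-78]
def res(p):
    a=np.array([np.cos(p[2]),np.sin(p[2])]);b=np.array([-a[1],a[0]]);M=np.stack([a,b],1)
    r=(q-p[:2])@M;g=(f-p[:2])@M
    h=np.min([np.hypot(r[:,0]-e,r[:,1]) for e in ey],0);k=np.min([np.hypot(g[:,0]-e,g[:,1]) for e in ey],0)
    return np.r_[np.maximum(23-h,0),np.maximum(abs(r[:,1])-33,0),np.maximum(-106-r[:,0],0),np.maximum(k-23,0)]
s=least_squares(res,[540,-206,np.radians(32.7)],loss='soft_l1');p=s.x;print(p[:2].round(1),np.degrees(p[2]).round(2),s.cost)
for e in ey:print(e,(p[:2]+e*np.array([np.cos(p[2]),np.sin(p[2])])).round(1))
```

```text
7577 10.871585566988102
[280.  16.] 1676 [ 606.2 -162.4] 23.0 [ 601.9 -165.2    4.9]
[280.  74.] 2066 [ 562.5 -190.6] 23.0 [ 562.9 -190.4    4.9]
[279. 131.] 1734 [ 518.6 -219. ] 23.1 [ 518.9 -218.9    5. ]
[279. 183.] 1444 [ 474.3 -247.6] 22.9 [ 474.7 -247.4    5. ]
[ 540.4 -204.8] 32.87 2.4944278834499714
78 [ 605.9 -162.5]
26 [ 562.3 -190.7]
-26 [ 518.6 -219. ]
-78 [ 474.9 -247.2]
```

apply_moves:
  steps:
    - [[0.04,0.026,-0.01,0,0,0,0.02],[0.08,0.052,-0.03,0,0,0,0.02],[0.12,0.077,-0.06,0,0,0,0.02],[0.141,0.09,-0.09,0,0,0,0.02],[0.141,0.09,-0.12,0,0,0,0.02],[0.141,0.09,-0.13,0,0,0,0.02],[0.141,0.09,-0.13,0,0,0,0.02],[0.141,0.09,-0.13,0,0,0,0.02],[0.141,0.09,-0.13,0,0,0,0.02]]

```text
time_s: 6.0
tool_pos: [606.6, -164.2, 116.9]
orientation: [[0.84, 0.543, 0.003], [0.543, -0.84, -0.001], [0.002, 0.002, -1.0]]
wrist_force: [-0.0, 0.6, -0.7]
width: 0.332
grasp_force: 39.6
```

apply_moves:
  steps:
    - [[-0.0005,0.0015,-0.01,0,0,0,0.02],[-0.0005,0.0015,-0.018,0,0,0,0.02],[-0.0005,0.0015,-0.023,0,0,0,0.02],[-0.0005,0.0015,-0.025,0,0,0,0.02],[-0.0005,0.0015,-0.026,0,0,0,0.02],[-0.0005,0.0015,-0.026,0,0,0,0.02],[-0.0005,0.0015,-0.026,0,0,0,0.02]]

```text
time_s: 6.7
tool_pos: [605.8, -161.9, 89.1]
orientation: [[0.839, 0.544, 0.0], [0.544, -0.839, -0.0], [0.0, 0.0, -1.0]]
wrist_force: [-0.5, -0.1, -0.3]
width: 0.331
grasp_force: 39.6
```

apply_moves:
  steps:
    - [[0,0,-0.001,0,0,0,0.02],[0,0,-0.0015,0,0,0,0.02],[0,0,-0.002,0,0,0,0.02],[0,0,-0.002,0,0,0,0.02],[0,0,-0.002,0,0,0,0.02]]

```text
time_s: 7.2
tool_pos: [605.8, -161.9, 88.0]
orientation: [[0.839, 0.544, 0.001], [0.544, -0.839, -0.0], [0.001, 0.0, -1.0]]
wrist_force: [-2.2, 0.0, 5.9]
width: 0.331
grasp_force: 40.4
```

Contact came at TCP z = 88.0, as predicted, so I release and return for the square.

apply_moves:
  steps:
    - [[0,0,0,0,0,0,0.036],[0,0,0,0,0,0,0.045],[0,0,0,0,0,0,0.054],[0,0,0,0,0,0,0.054],[0,0,0,0,0,0,0.054],[0,0,0.01,0,0,0,0.054],[0,0,0.03,0,0,0,0.054],[0,0,0.07,0,0,0,0.054],[0,0,0.11,0,0,0,0.054],[-0.01,0.035,0.13,0,0,0.12,0.054],[-0.022,0.075,0.13,0,0,0.25,0.054],[-0.034,0.115,0.13,0,0,0.38,0.054]]

```text
time_s: 8.4
tool_pos: [571.7, -46.0, 218.8]
orientation: [[0.574, 0.819, 0.003], [0.819, -0.574, -0.0], [0.002, 0.003, -1.0]]
wrist_force: [-0.1, 1.0, -1.0]
width: 0.635
grasp_force: 0.0
```

apply_moves:
  steps:
    - [[-0.012,0.042,0,0,0,0.13,0.054],[-0.024,0.084,0,0,0,0.26,0.054],[-0.036,0.126,0,0,0,0.39,0.054],[-0.048,0.168,0,0,0,0.52,0.054],[-0.06,0.21,0,0,0,0.65,0.054],[-0.07,0.245,0,0,0,0.78,0.054],[-0.075,0.256,0,0,0,0.807,0.054],[-0.075,0.256,-0.03,0,0,0.807,0.054],[-0.075,0.256,-0.06,0,0,0.807,0.054],[-0.075,0.256,-0.06,0,0,0.807,0.054],[-0.075,0.256,-0.06,0,0,0.807,0.054]]

```text
time_s: 9.5
tool_pos: [496.9, 208.3, 157.4]
orientation: [[-0.188, 0.982, -0.0], [0.982, 0.188, -0.001], [-0.001, -0.0, -1.0]]
wrist_force: [0.9, 0.7, 0.4]
width: 0.631
grasp_force: 0.0
```

Run:
```python
from h import *
c=shot('side');np.save('s.npy',c['color']);a=c['color'][130:210,250:430,::-1];s=get_state();print(s['tool_pos'],s['orientation'].round(3).tolist())
cv2.imwrite('pics/p1.png',cv2.resize(a,(720,320),interpolation=2))
P=cloud(shot('top'))
m=(P[...,2]>20)&(P[...,2]<45)&(np.hypot(P[...,0]-605.9,P[...,1]+162.5)<25);q=P[m];print(m.sum(),np.median(q,0),cv2.minEnclosingCircle(q[:,:2].astype(np.float32)))
```

```text
[497.40477669 208.61248445 158.03559925] [[-0.188, 0.982, 0.002], [0.982, 0.188, -0.0], [-0.0, 0.001, -1.0]]
207 [ 602.61712688 -160.17271428   31.40641452] ((603.3453979492188, -161.1222686767578), 15.316733360290527)
```

View pics/p1.png

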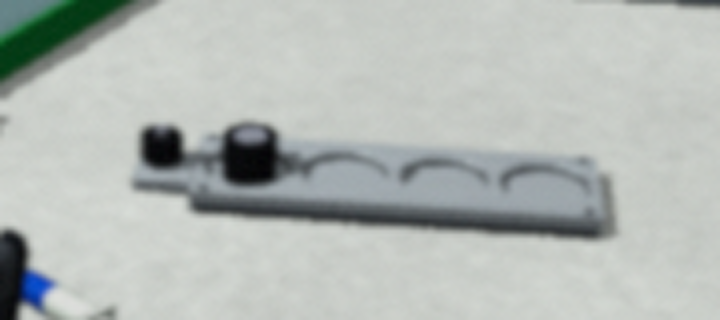

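The picture shows the round mount upright in the knob-end pocket at crop px (250,152), with its top at z = 31. Next the square.

apply_moves:
  steps:
    - [[0,0.0005,-0.03,0,0,0,0.054],[0,0.0005,-0.05,0,0,0,0.054],[0,0.0005,-0.065,0,0,0,0.054],[0,0.0005,-0.072,0,0,0,0.054],[0,0.0005,-0.072,0,0,0,0.054],[0,0.0005,-0.072,0,0,0,0.054],[0,0.0005,-0.072,0,0,0,0.02],[0,0.0005,-0.072,0,0,0,0.02],[0,0.0005,-0.072,0,0,0,0.02],[0,0.0005,-0.072,0,0,0,0.02],[0,0.0005,-0.072,0,0,0,0.02],[0,0.0005,-0.072,0,0,0,0.02]]
  newtons: 40

```text
time_s: 10.8
tool_pos: [497.1, 209.9, 85.9]
orientation: [[-0.19, 0.982, 0.002], [0.982, 0.19, 0.001], [0.0, 0.002, -1.0]]
wrist_force: [-0.5, 0.1, 6.0]
width: 0.331
grasp_force: 39.2
```

apply_moves:
  steps:
    - [[0,0,0.015,0,0,0,0.02],[0,0,0.04,0,0,0,0.02],[0,0,0.08,0,0,0,0.02],[0,0,0.12,0,0,0,0.02],[0.005,-0.03,0.13,0,0,-0.1,0.02],[0.011,-0.07,0.13,0,0,-0.23,0.02],[0.018,-0.11,0.13,0,0,-0.36,0.02],[0.024,-0.15,0.13,0,0,-0.49,0.02],[0.031,-0.19,0.13,0,0,-0.62,0.02],[0.037,-0.23,0.13,0,0,-0.75,0.02],[0.044,-0.27,0.13,0,0,-0.88,0.02],[0.05,-0.31,0.13,0,0,-1.01,0.02]]

```text
time_s: 12.0
tool_pos: [546.7, -101.8, 216.1]
orientation: [[0.734, 0.679, 0.001], [0.679, -0.734, 0.001], [0.001, 0.0, -1.0]]
wrist_force: [0.6, 0.7, 0.2]
width: 0.329
grasp_force: 39.6
```

apply_moves:
  steps:
    - [[0.007,-0.04,0,0,0,-0.12,0.02],[0.013,-0.075,0,0,0,-0.177,0.02],[0.0155,-0.09,-0.01,0,0,-0.177,0.02],[0.0155,-0.09,-0.04,0,0,-0.177,0.02],[0.0155,-0.09,-0.07,0,0,-0.177,0.02],[0.0155,-0.09,-0.09,0,0,-0.177,0.02],[0.0155,-0.09,-0.1,0,0,-0.177,0.02],[0.0155,-0.09,-0.1,0,0,-0.177,0.02],[0.0155,-0.09,-0.1,0,0,-0.177,0.02]]

```text
time_s: 12.9
tool_pos: [562.5, -190.0, 115.7]
orientation: [[0.839, 0.544, 0.001], [0.544, -0.839, -0.0], [0.001, 0.001, -1.0]]
wrist_force: [-0.7, -0.1, 0.2]
width: 0.337
grasp_force: 39.6
```

apply_moves:
  steps:
    - [[0,-0.0005,-0.01,0,0,0,0.02],[0,-0.0005,-0.018,0,0,0,0.02],[0,-0.0005,-0.023,0,0,0,0.02],[0,-0.0005,-0.025,0,0,0,0.02],[0,-0.0005,-0.026,0,0,0,0.02],[0,-0.0005,-0.026,0,0,0,0.02],[0,-0.0005,-0.027,0,0,0,0.02],[0,-0.0005,-0.0275,0,0,0,0.02],[0,-0.0005,-0.028,0,0,0,0.02],[0,-0.0005,-0.028,0,0,0,0.02],[0,-0.0005,-0.028,0,0,0,0.02]]

```text
time_s: 14.0
tool_pos: [562.3, -190.9, 87.9]
orientation: [[0.839, 0.544, 0.001], [0.544, -0.839, -0.0], [0.001, 0.001, -1.0]]
wrist_force: [-0.9, 0.9, 7.3]
width: 0.334
grasp_force: 40.3
```

apply_moves:
  steps:
    - [[0,0,0,0,0,0,0.036],[0,0,0,0,0,0,0.045],[0,0,0,0,0,0,0.054],[0,0,0,0,0,0,0.054],[0,0,0,0,0,0,0.054],[0,0,0.01,0,0,0,0.054],[0,0,0.03,0,0,0,0.054],[0,0,0.07,0,0,0,0.054],[0,0,0.11,0,0,0,0.054],[-0.006,0.035,0.13,0,0,0.12,0.054],[-0.013,0.075,0.13,0,0,0.25,0.054],[-0.019,0.115,0.13,0,0,0.38,0.054]]

```text
time_s: 15.2
tool_pos: [543.2, -75.0, 218.7]
orientation: [[0.574, 0.819, 0.003], [0.819, -0.574, -0.0], [0.001, 0.003, -1.0]]
wrist_force: [0.4, 0.4, 0.2]
width: 0.632
grasp_force: 0.0
```

apply_moves:
  steps:
    - [[-0.007,0.042,0,0,0,0.13,0.054],[-0.014,0.084,0,0,0,0.26,0.054],[-0.021,0.126,0,0,0,0.39,0.054],[-0.028,0.168,0,0,0,0.52,0.054],[-0.034,0.2,0,0,0,0.65,0.054],[-0.037,0.225,0,0,0,0.78,0.054],[-0.0375,0.2285,0,0,0,0.807,0.054],[-0.0375,0.2285,-0.03,0,0,0.807,0.054],[-0.0375,0.2285,-0.06,0,0,0.807,0.054],[-0.0375,0.2285,-0.06,0,0,0.807,0.054],[-0.0375,0.2285,-0.06,0,0,0.807,0.054]]

```text
time_s: 16.3
tool_pos: [505.8, 151.5, 157.3]
orientation: [[-0.188, 0.982, -0.0], [0.982, 0.188, -0.001], [-0.001, -0.001, -1.0]]
wrist_force: [-0.3, -0.5, 0.2]
width: 0.632
grasp_force: 0.0
```

```bash
cat > chk.py <<'E'
from h import *
P=cloud(shot('top'));c=shot('side','side_now.png');Q=cloud(c)
for n,x,y in(('p1',605.9,-162.5),('p2',562.3,-190.7),('p3',518.6,-219),('p4',474.9,-247.2),('round',485.2,256.4),('square',497,209.2),('angle',505.5,152.5),('tube',514.4,106.5),('o_r',549.5,264.5),('o_s',557.5,214.5),('o_a',566,160),('o_t',576,113.4)):
    for k,A in(('top',P),('side',Q)):
        m=(A[...,2]>20)&(A[...,2]<50)&(np.hypot(A[...,0]-x,A[...,1]-y)<24);q=A[m]
        if len(q)>20:print(n,k,len(q),np.median(q,0).round(1),np.round(cv2.minEnclosingCircle(q[:,:2].astype(np.float32))[0],1),np.percentile(q[:,2],95).round(1))
E
python3 chk.py
```

```text
p1 top 206 [ 602.7 -161.2   31.5] [ 603.7 -160.9] 34.9
p1 side 122 [ 601.4 -156.4   29.3] [ 603.8 -161.7] 31.6
p2 top 211 [ 559.  -189.8   31.5] [ 559.8 -189.9] 34.4
p2 side 135 [ 558.2 -185.7   28.9] [ 561.4 -190.4] 31.1
angle top 72 [502.5 143.1  29.3] [504.4 147.6] 32.1
angle side 239 [503.7 154.5  27.8] [507.  152.3] 29.3
tube top 203 [514.9 105.6  29.6] [514.2 106.5] 32.5
tube side 214 [512.8 108.8  27.9] [515.  105.6] 29.5
o_r side 195 [546.8 267.7  35.4] [550.4 265.9] 39.1
o_s side 198 [555.1 217.6  33.6] [559.5 215.3] 39.3
o_a top 82 [564.7 158.1  38.8] [569.2 162. ] 41.5
o_a side 160 [562.7 160.7  33.3] [570.6 162.3] 39.1
o_t top 106 [575.9 113.2  39.1] [576.3 114.3] 42.5
o_t side 163 [572.8 117.1  34.2] [577.5 114.2] 39.2
```

apply_moves:
  steps:
    - [[0,0,-0.03,0,0,0,0.054],[0,0,-0.05,0,0,0,0.054],[0,0,-0.065,0,0,0,0.054],[0,0,-0.072,0,0,0,0.054],[0,0,-0.072,0,0,0,0.054],[0,0,-0.072,0,0,0,0.054],[0,0,-0.072,0,0,0,0.02],[0,0,-0.072,0,0,0,0.02],[0,0,-0.072,0,0,0,0.02],[0,0,-0.072,0,0,0,0.02],[0,0,-0.072,0,0,0,0.02],[0,0,-0.072,0,0,0,0.02]]
  newtons: 40

```text
time_s: 17.6
tool_pos: [506.0, 152.8, 85.9]
orientation: [[-0.19, 0.982, 0.001], [0.982, 0.19, 0.0], [0.0, 0.001, -1.0]]
wrist_force: [-0.8, -0.7, 5.3]
width: 0.334
grasp_force: 39.2
```

apply_moves:
  steps:
    - [[0,0,0.015,0,0,0,0.02],[0,0,0.04,0,0,0,0.02],[0,0,0.08,0,0,0,0.02],[0,0,0.12,0,0,0,0.02],[0.001,-0.03,0.13,0,0,-0.1,0.02],[0.002,-0.065,0.13,0,0,-0.23,0.02],[0.004,-0.1,0.13,0,0,-0.36,0.02],[0.005,-0.135,0.13,0,0,-0.49,0.02],[0.006,-0.17,0.13,0,0,-0.62,0.02],[0.007,-0.205,0.13,0,0,-0.75,0.02],[0.008,-0.24,0.13,0,0,-0.88,0.02],[0.01,-0.28,0.13,0,0,-1.01,0.02]]

```text
time_s: 18.8
tool_pos: [515.4, -127.8, 216.0]
orientation: [[0.733, 0.68, 0.001], [0.68, -0.733, 0.001], [0.001, -0.001, -1.0]]
wrist_force: [0.8, 0.1, 0.1]
width: 0.332
grasp_force: 39.6
```

apply_moves:
  steps:
    - [[0.001,-0.04,0,0,0,-0.12,0.02],[0.003,-0.075,0,0,0,-0.177,0.02],[0.003,-0.0915,-0.01,0,0,-0.177,0.02],[0.003,-0.0915,-0.04,0,0,-0.177,0.02],[0.003,-0.0915,-0.07,0,0,-0.177,0.02],[0.003,-0.0915,-0.09,0,0,-0.177,0.02],[0.003,-0.0915,-0.1,0,0,-0.177,0.02],[0.003,-0.0915,-0.1,0,0,-0.177,0.02],[0.003,-0.0915,-0.1,0,0,-0.177,0.02]]

```text
time_s: 19.7
tool_pos: [519.1, -219.0, 116.0]
orientation: [[0.839, 0.544, 0.001], [0.544, -0.839, -0.001], [0.001, 0.001, -1.0]]
wrist_force: [-0.3, -0.4, -0.2]
width: 0.329
grasp_force: 39.6
```

apply_moves:
  steps:
    - [[0,0,-0.01,0,0,0,0.02],[0,0,-0.018,0,0,0,0.02],[0,0,-0.023,0,0,0,0.02],[0,0,-0.025,0,0,0,0.02],[0,0,-0.026,0,0,0,0.02],[0,0,-0.026,0,0,0,0.02],[0,0,-0.027,0,0,0,0.02],[0,0,-0.0275,0,0,0,0.02],[0,0,-0.028,0,0,0,0.02],[0,0,-0.028,0,0,0,0.02],[0,0,-0.028,0,0,0,0.02]]

```text
time_s: 20.8
tool_pos: [518.8, -218.9, 87.9]
orientation: [[0.839, 0.544, 0.001], [0.544, -0.839, -0.0], [0.001, 0.001, -1.0]]
wrist_force: [-1.4, 0.9, 7.4]
width: 0.334
grasp_force: 40.4
```

apply_moves:
  steps:
    - [[0,0,0,0,0,0,0.036],[0,0,0,0,0,0,0.045],[0,0,0,0,0,0,0.054],[0,0,0,0,0,0,0.054],[0,0,0,0,0,0,0.054],[0,0,0.01,0,0,0,0.054],[0,0,0.03,0,0,0,0.054],[0,0,0.07,0,0,0,0.054],[0,0,0.11,0,0,0,0.054],[0,0.035,0.13,0,0,0.12,0.054],[-0.001,0.075,0.13,0,0,0.25,0.054],[-0.001,0.115,0.13,0,0,0.38,0.054]]

```text
time_s: 22.0
tool_pos: [517.8, -103.0, 218.7]
orientation: [[0.575, 0.818, 0.003], [0.818, -0.575, -0.001], [0.001, 0.003, -1.0]]
wrist_force: [-0.2, 0.3, -0.6]
width: 0.633
grasp_force: 0.0
```

apply_moves:
  steps:
    - [[-0.001,0.04,0,0,0,0.13,0.054],[-0.002,0.08,0,0,0,0.26,0.054],[-0.002,0.12,0,0,0,0.39,0.054],[-0.003,0.155,0,0,0,0.52,0.054],[-0.003,0.185,0,0,0,0.65,0.054],[-0.003,0.205,0,0,0,0.78,0.054],[-0.0035,0.2105,0,0,0,0.807,0.054],[-0.0035,0.2105,-0.03,0,0,0.807,0.054],[-0.0035,0.2105,-0.06,0,0,0.807,0.054],[-0.0035,0.2105,-0.06,0,0,0.807,0.054],[-0.0035,0.2105,-0.06,0,0,0.807,0.054]]

```text
time_s: 23.1
tool_pos: [514.1, 105.5, 157.3]
orientation: [[-0.187, 0.982, -0.001], [0.982, 0.187, -0.001], [-0.001, -0.001, -1.0]]
wrist_force: [-0.2, -0.5, 0.7]
width: 0.631
grasp_force: 0.0
```

apply_moves:
  steps:
    - [[0,0,-0.03,0,0,0,0.054],[0,0,-0.05,0,0,0,0.054],[0,0,-0.065,0,0,0,0.054],[0,0,-0.072,0,0,0,0.054],[0,0,-0.072,0,0,0,0.054],[0,0,-0.072,0,0,0,0.054],[0,0,-0.072,0,0,0,0.02],[0,0,-0.072,0,0,0,0.02],[0,0,-0.072,0,0,0,0.02],[0,0,-0.072,0,0,0,0.02],[0,0,-0.072,0,0,0,0.02],[0,0,-0.072,0,0,0,0.02]]
  newtons: 40

```text
time_s: 24.3
tool_pos: [514.6, 106.8, 85.9]
orientation: [[-0.19, 0.982, 0.002], [0.982, 0.19, 0.0], [0.0, 0.002, -1.0]]
wrist_force: [-1.1, 0.3, 5.6]
width: 0.331
grasp_force: 39.1
```

apply_moves:
  steps:
    - [[0,0,0.015,0,0,0,0.02],[0,0,0.04,0,0,0,0.02],[0,0,0.08,0,0,0,0.02],[0,0,0.12,0,0,0,0.02],[-0.004,-0.03,0.13,0,0,-0.1,0.02],[-0.008,-0.065,0.13,0,0,-0.23,0.02],[-0.012,-0.1,0.13,0,0,-0.36,0.02],[-0.016,-0.135,0.13,0,0,-0.49,0.02],[-0.02,-0.17,0.13,0,0,-0.62,0.02],[-0.024,-0.205,0.13,0,0,-0.75,0.02],[-0.028,-0.24,0.13,0,0,-0.88,0.02],[-0.032,-0.27,0.13,0,0,-1.01,0.02]]

```text
time_s: 25.5
tool_pos: [481.7, -165.2, 216.1]
orientation: [[0.735, 0.678, 0.001], [0.678, -0.735, -0.0], [0.001, 0.001, -1.0]]
wrist_force: [0.4, 0.2, 0.4]
width: 0.329
grasp_force: 39.6
```

apply_moves:
  steps:
    - [[-0.004,-0.035,0,0,0,-0.12,0.02],[-0.007,-0.07,0,0,0,-0.177,0.02],[-0.007,-0.084,-0.01,0,0,-0.177,0.02],[-0.007,-0.084,-0.04,0,0,-0.177,0.02],[-0.007,-0.084,-0.07,0,0,-0.177,0.02],[-0.007,-0.084,-0.09,0,0,-0.177,0.02],[-0.007,-0.084,-0.1,0,0,-0.177,0.02],[-0.007,-0.084,-0.1,0,0,-0.177,0.02],[-0.007,-0.084,-0.1,0,0,-0.177,0.02]]

```text
time_s: 26.4
tool_pos: [475.5, -247.5, 115.9]
orientation: [[0.839, 0.544, 0.001], [0.544, -0.839, -0.001], [0.001, 0.001, -1.0]]
wrist_force: [-0.9, -1.2, -0.5]
width: 0.332
grasp_force: 39.6
```

apply_moves:
  steps:
    - [[0,0,-0.01,0,0,0,0.02],[0,0,-0.018,0,0,0,0.02],[0,0,-0.023,0,0,0,0.02],[0,0,-0.025,0,0,0,0.02],[0,0,-0.026,0,0,0,0.02],[0,0,-0.026,0,0,0,0.02],[0,0,-0.027,0,0,0,0.02],[0,0,-0.0275,0,0,0,0.02],[0,0,-0.028,0,0,0,0.02],[0,0,-0.028,0,0,0,0.02],[0,0,-0.028,0,0,0,0.02]]

```text
time_s: 27.5
tool_pos: [475.2, -247.4, 87.9]
orientation: [[0.839, 0.544, 0.001], [0.544, -0.839, -0.0], [0.001, 0.001, -1.0]]
wrist_force: [-1.6, 0.1, 8.9]
width: 0.332
grasp_force: 40.4
```

apply_moves:
  steps:
    - [[0,0,0,0,0,0,0.036],[0,0,0,0,0,0,0.045],[0,0,0,0,0,0,0.054],[0,0,0,0,0,0,0.054],[0,0,0,0,0,0,0.054],[0,0,0.01,0,0,0,0.054],[0,0,0.03,0,0,0,0.054],[0,0,0.07,0,0,0,0.054],[0,0,0.11,0,0,0,0.054],[0,0.04,0.14,0,0,0,0.054],[0,0.08,0.15,0,0,0,0.054],[0,0.12,0.15,0,0,0,0.054]]

```text
time_s: 28.7
tool_pos: [475.9, -126.5, 239.5]
orientation: [[0.84, 0.543, 0.005], [0.543, -0.84, -0.001], [0.004, 0.003, -1.0]]
wrist_force: [0.7, 0.2, -0.6]
width: 0.631
grasp_force: 0.0
```

apply_moves:
  steps:
    - [[0,0.04,0,0,0,0,0.054],[0,0.08,0,0,0,0,0.054],[0,0.12,0,0,0,0,0.054],[0,0.16,0,0,0,0,0.054],[0,0.2,0,0,0,0,0.054],[0,0.2,0,0,0,0,0.054],[0,0.2,0,0,0,0,0.054]]

```text
time_s: 29.4
tool_pos: [474.9, 73.7, 237.4]
orientation: [[0.838, 0.546, 0.0], [0.546, -0.838, 0.0], [0.001, 0.0, -1.0]]
wrist_force: [-0.7, -0.8, -0.3]
width: 0.632
grasp_force: 0.0
```

```bash
python3 chk.py
python3 - <<'E'
from h import *
a=shot('top')['color'][130:280,100:450,::-1];b=cv2.imread('pics/side_now.png')[140:330,120:420]
cv2.imwrite('pics/fin.png',np.vstack([cv2.resize(a,(700,300),interpolation=2),cv2.resize(b[:130],(700,300),interpolation=2)]))
E
```

```text
p1 top 209 [ 602.9 -160.8   31.5] [ 603.4 -160.8] 34.4
p1 side 126 [ 601.5 -157.    29.2] [ 603.7 -161.9] 31.0
p2 top 212 [ 559.  -189.9   31.4] [ 559.5 -190.5] 34.6
p2 side 133 [ 557.7 -185.9   29. ] [ 561.2 -190.4] 31.1
p3 top 213 [ 515.5 -217.4   31.3] [ 516.1 -218.1] 34.2
p3 side 135 [ 514.1 -213.    29.3] [ 516.5 -217.4] 31.3
p4 top 220 [ 472.4 -245.8   31.4] [ 473. -247.] 34.5
p4 side 136 [ 470.8 -241.9   29.2] [ 473.1 -246.6] 31.9
o_r top 96 [549.9 264.3  38.8] [549.6 265.9] 42.0
o_r side 193 [546.6 267.7  35.4] [551.1 264.9] 39.2
o_s side 203 [555.  217.7  33.2] [559.2 214.2] 38.8
o_a side 162 [562.7 160.6  32.8] [570.1 163. ] 38.8
o_t top 102 [575.9 113.2  39.2] [576.8 113.6] 42.2
o_t side 158 [573.4 117.1  34.5] [577.8 114. ] 39.3
```

View pics/fin.png

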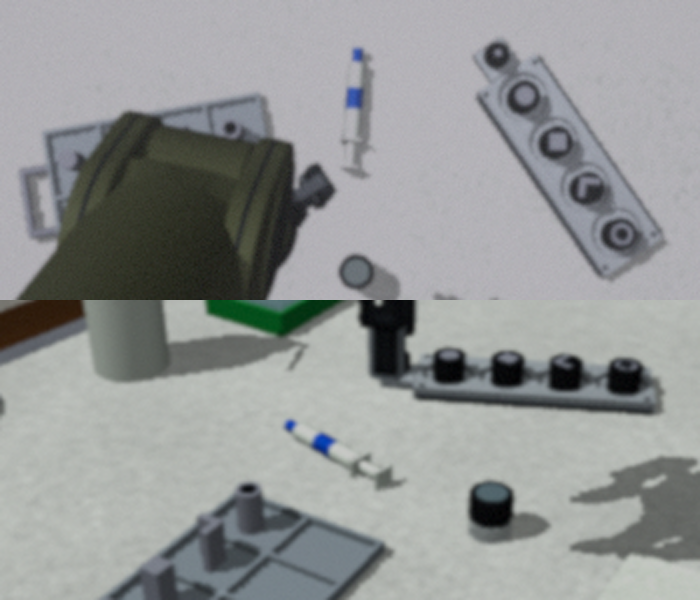

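From the knob the holder now reads round (522,97), square (557,143), angle (587,188), tube (620,235). All four are upright with tops at z≈31, and the offcuts haven't moved.

```bash
python3 -c "
from workcell import env
print(env.hand_in())"
```

```text
the job is handed in; nothing more can be done
None
```

All four mounts are in the holder in tray order from the knob (round, square, angle, tube), flat with faces up and offcuts where they stood, and the job was handed in after about 30 s of robot time (no verdict was returned).

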